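Slide the silver plate out over the end of the hearth slab

TASK

The cast silver plate lies flat on the clay hearth slab, where the tongs cannot get under it. With the fingertips only, push it square up against the brick strip along the slab's back edge and slide it along the strip towards the steel quench pot, until about 25 mm of it sticks out over that end of the slab, still lying flat and snug against the strip. Never lift it or let it fall, and leave everything else where it stands.

Things in the scene. Friction and masses are not known exactly. Their poses are not given: they have to be found in the camera images.
- hearth: Fixed clay slab, 250 mm along own x, 420 along own y, 45 thick; origin: centre of its underside on the bench, z up. Front edge at own x = -0.125, open ends at own y = +0.210 and -0.210. Its pose varies between runs (turned up to 0.25 rad).
- strip_mid (a point): Middle of the straight front face of the fixed strip of pale bricks (25 mm high, 35 mm wide) that stands on the slab along its whole back edge, away from the robot; the point lies at half the strip's height, at own x = +0.090, y = 0 of the slab. Axes as the slab's.
- silver_plate: Loose cast plate, 96 mm along own x, 120 along own y, 5 thick, 0.4 to 0.75 kg; origin: centre of its underside, z up. Starts flat on mid slab in front of the strip, turned up to 0.35 rad to it. Snug against the strip, its centre is at own x = +0.042 of the slab; 25 mm out over an end, its centre is at own y = 0.175 (or -0.175) of the slab. Slides at 2 to 5 N.
- quench_pot: Loose open steel pot, 116 mm across the rim, narrower at the foot, 90 mm high; origin at the centre of its underside. It stands on the bench off one of the slab's two ends, and tells which end is meant. Not to be moved.
- borax_dish: Low white ceramic bowl, 90 mm across, 34 mm high, standing off the slab's other end; origin at the centre of its underside. Not to be moved.
- charcoal_block: Loose black charcoal block 50 x 35 x 28 mm high, on a front corner of the slab; origin at the centre of its underside. Not to be moved.
- doming_block: Loose steel cube of 44 mm with round hollows, on the other front corner of the slab; origin at the centre of its underside. Not to be moved.
- melting_dish: Clay melting dish 104 mm across and 34 mm high with a wooden handle that reaches 240 mm from the dish's centre along own x; origin under the dish's centre; on the bench behind the slab. Not to be moved.
- drawplate: Steel wire drawplate with small holes, 130 x 30 x 6 mm, flat on the bench near the robot on its left; origin at the centre of its underside. Not to be moved.
- tongs: Steel flat-jaw tongs about 245 mm long, 12 mm high, flat on the bench near the robot on its right; origin near the middle of the length, on the bench. Not to be moved.
- flux_jar: White-capped jar 62 mm across, 75 mm high, on the bench behind the slab; origin at the centre of its underside. Not to be moved.
Mind the look-alikes: they are no part of the job. What is meant by the silver_plate is not pink, and is the smaller of those in its own colour.

How it is judged:
At the end, for the whole second after the job is handed in: The plate sticks out 25 mm, give or take 8 mm, over the slab's end on the quench pot's side, lies flat on the slab, is square with the strip within 0.1 rad (6 degrees), its centre within 8 mm of where it lies snug against the strip, and it is at rest (((y of quench_pot in the frame of hearth above 0 m and y of silver_plate in the frame of hearth between 0.167 and 0.183 m) or (y of quench_pot in the frame of hearth below 0 m and y of silver_plate in the frame of hearth between -0.183 and -0.167 m)) and x of silver_plate in the frame of hearth above 0.034 m and angle between the x axis of silver_plate and the x axis of hearth, either way round below 0.1 rad and angle between silver_plate's own z axis and vertical below 0.05 rad and z of silver_plate in the frame of hearth between 0.042 and 0.049 m and linear speed of silver_plate below 0.01 m/s); the robot touches nothing.
It fails at once if the plate is lifted, tipped up or falls off the slab (z of silver_plate in the frame of hearth above 0.052 m or z of silver_plate in the frame of hearth below 0.038 m or angle between silver_plate's own z axis and vertical above 0.12 rad).
It fails at once if another thing is moved more than 20 mm (distance of any of quench_pot, borax_dish, charcoal_block, doming_block, melting_dish, drawplate, tongs, flux_jar from where it was at the start of the episode above 0.02 m).
It also fails if it takes over 64 s, if anything falls off the work surface, if the arm or the gripper's body presses on something with over 40 N, if the wrist force passes 120 N, or if a joint passes its speed limit or range.

ROBOT

A 6-joint arm with a two-finger parallel gripper is mounted at the origin on the work surface. World frame = base frame: x ahead of the robot, y to its left, z up, the work surface at z = 0. Lengths are in m, angles in rad, forces in N, time in s.
With the tool pointing down it reaches from about 0.3 to 0.775 m from the base axis. Payload 14.6 kg.
Tool frame: the origin (TCP) lies at the very end of the fingers, on their centre line; the grasp point (between the pads) lies 19 mm behind it; z points along the fingers, y is the line along which they close (so a half turn about z gives the same grasp; the last joint's range is limited). The gripper opens to 94 mm and grips with 3 to 60 N. Pads are 16 mm wide; open, the fingers measure 119 mm over their backs; the gripper's body (75 mm by 177 mm) begins 78 mm behind the grasp point.
Start: joints at [-0.067, 0.3, 1.521, -0, 1.321, -0.067], TCP at [0.55, -0, 0.205] pointing down, gripper open.
Joint ranges: [-3.03, 3.03], [-0.79, 2.21], [0.23, 2.52], [-1.04, 4.18], [0, 3.07], [-2.55, 2.55]. Speed limits (rad/s): [2.22, 2.22, 2.57, 3.14, 3.14, 3.14].

INTERFACE

Orientations are given as a unit quaternion [x, y, z, w].
In Python, from station import monitor, vision, close_job gives the robot as it stands.
- The arm moves only by the tool step_arm, never from a script. Its argument "targets" is a list that holds one entry, the list of rows, each a list of 5 numbers: the shift along the tool's x, y, z in m, then the turn about the tool's z in degrees, then the gripper command: -1 is shut, 1 is fully open, values between are in proportion. A call has exactly 5 rows; each row shifts and turns the commanded pose from where the row before left it, along the tool's axes as they then stand; what a row does not reach is not made up. A row lasts 1/12 s, in which the tool goes at most 41.7 mm and 7.16 degrees, less where a joint would pass 70% of its speed; a pose out of reach is approached as far as the arm can. A call with a gripper value outside its range is refused whole. The fingers move at their own pace and stop on an object; the grip force is fixed at half the most. Time passes only in rows, so rows that do not move let the fingers close, or fill a call up. It gives the time, the measured TCP pose, the force, the opening and the grip force at its end, in the units of the state.
- monitor.get_state(): the state, without advancing time (a new reading comes with each control period).
- vision.get_image(name): name is "scene" or "side" or "wrist"; returns a dict with "image" (480x640x3 uint8, red, green, blue), "range_z" (480x640 float32, m along the optical axis (not along the pixel's ray), 0 where there is no reading), "intrinsics" (3x3 intrinsics, pixels), "origin" and "orientation" of the camera in the world. Camera axes: x right, y down, z forward; pixel columns grow to the right and rows downward; lengths in m; the calibration is good to about 2 mm. A picture is of the moment at which its call begins.
- close_job(): hands the job in; it is judged then, once.
The state is a dict: "time": time; "joints": joint angles; "qvel": joint speeds; "joint_efforts": joint torques, N m; "position": TCP position; "tool_rot": TCP orientation; "contact_force": force on the tool from outside, world axes, zero at the start; "torque": the same for the moment, N m; "grip_width": finger opening in m; "grasp_force": force on a finger pad.
Only numpy, scipy, OpenCV 4.12 (cv2) and the standard library are available. Lean on these libraries where they do the work, as an engineer would, in place of code of your own. Each camera call takes 0.05 s, during which the arm holds its last target. There are 200 camera calls.

## Working session

There is one attempt and no reset: what is moved stays moved. The work goes in short steps, Python scripts to look and compute and a tool call to move; the robot and the scene stay as the last step left them, time stands still between calls to the robot, and variables do not carry over. Pictures are saved under pics/ and viewed, at most 10 in all, crops included, and the job is handed in when it is done.

Besides the shell and the picture viewer there is one more tool, called after "Request:" as name(argument=value, ...) on one line, values as JSON. step_arm: Moves the arm, as the interface text tells. Its arguments: {"type":"object","properties":{"targets":{"type":"array"}},"required":["targets"]}

```bash
mkdir -p pics
cat > h.py <<'E'
import numpy as np,cv2
from station import monitor,vision,close_job
from scipy.spatial.transform import Rotation as R
def get(n):
    d=vision.get_image(n); o=d["orientation"]
    o=np.array(o,float); d["R"]=o if o.shape==(3,3) else R.from_quat(o).as_matrix()
    d["o"]=np.array(d["origin"],float); return d
def save(d,f): cv2.imwrite("pics/"+f,d["image"][:,:,::-1])
def ray(d,uv,z):
    uv=np.atleast_2d(np.asarray(uv,float)); K=np.array(d["intrinsics"])
    r=np.c_[uv,np.ones(len(uv))]@np.linalg.inv(K).T@d["R"].T
    return d["o"]+r*((z-d["o"][2])/r[:,2])[:,None]
def cloud(d):
    Z=d["range_z"]; v,u=np.mgrid[:480,:640]; K=np.array(d["intrinsics"])
    p=np.stack([u,v,np.ones_like(u)],-1)@np.linalg.inv(K).T*Z[...,None]
    P=p@d["R"].T+d["o"]; P[Z==0]=np.nan; return P
E
python3 - <<'E'
from h import *
for n in("scene","side"):
    d=get(n); save(d,n+"0.png"); print(n,d["o"],d["R"].round(3).tolist(),np.array(d["intrinsics"]).tolist())
    np.savez(n+"0.npz",**{k:d[k] for k in("image","range_z","intrinsics","R","o")})
print(monitor.get_state())
E
```

```text
scene [1.32390417 0.0785901  1.4376851 ] [[-0.231, 0.831, -0.506], [0.973, 0.202, -0.114], [0.007, -0.519, -0.855]] [[569.124529031123, 0.0, 317.15144396275764], [0.0, 569.124529031123, 236.73943150185656], [0.0, 0.0, 1.0]]
side [0.28283793 0.92645826 0.87789139] [[-0.973, -0.124, 0.196], [-0.23, 0.604, -0.763], [-0.024, -0.787, -0.616]] [[482.7210270093467, 0.0, 322.4837624851477], [0.0, 482.7210270093467, 234.80805082290777], [0.0, 0.0, 1.0]]
{'time': 0.1, 'joints': array([-6.66234310e-02,  3.00415833e-01,  1.52149644e+00, -3.65915098e-05,
        1.32071094e+00, -6.65828911e-02]), 'qvel': array([ 6.39516858e-04,  5.48704461e-04, -2.39956826e-03,  4.82440834e-04,
        1.07889381e-03,  4.85795043e-05]), 'joint_efforts': array([ 1.84928511e-03, -5.32644153e+01, -3.53284299e+01,  7.10431044e-02,
        2.34944851e-02, -7.30603051e-05]), 'position': array([ 5.49769727e-01, -1.00723682e-05,  2.04952452e-01]), 'tool_rot': array([ 7.07117812e-01,  7.07095562e-01, -3.52639994e-04, -3.76128594e-04]), 'contact_force': array([ 0.48606414, -0.06124139, -0.59539352]), 'torque': array([0.02780088, 0.01926879, 0.05240086]), 'grasp_force': 0.0, 'grip_width': 0.09400179066806666}
```

View pics/scene0.png

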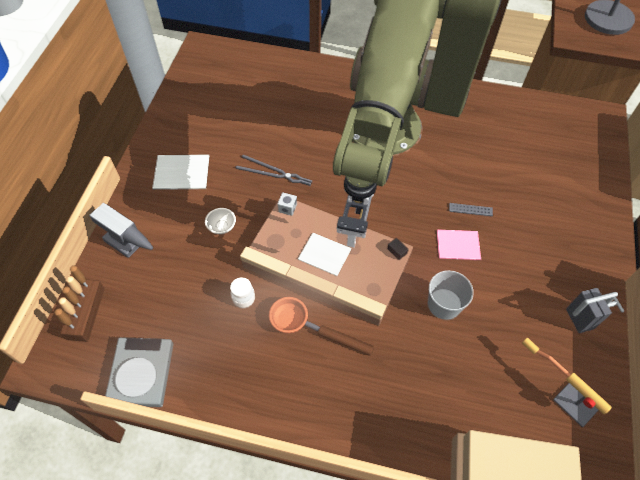

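View pics/side0.png

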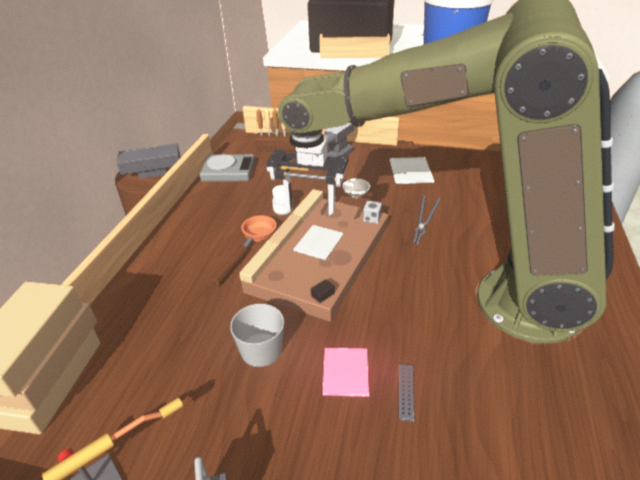

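Candidates: the white plate on the slab at scene (325,254), a larger white sheet on the bench at (181,171), and a pink one at (459,245). The one on the slab fits, being not pink and the smaller of the white pair. The pot is at (449,296), off the slab's +y end.

```bash
cat >> h.py <<'E'
def measure(d):
    im=d["image"].astype(int); P=cloud(d); hsv=cv2.cvtColor(d["image"],cv2.COLOR_RGB2HSV)
    near=(P[...,0]>.35)&(P[...,0]<.85)&(abs(P[...,1])<.32)
    rect=lambda m:cv2.minAreaRect(P[m][:,:2].astype(np.float32)*1000)
    def big(m):
        m=cv2.morphologyEx(m.astype(np.uint8),cv2.MORPH_OPEN,np.ones((3,3)))
        n,l,s,c=cv2.connectedComponentsWithStats(m); return l==1+np.argmax(s[1:,4])
    out={}
    s=big(near&(abs(P[...,2]-.070)<.008)&(hsv[...,1]>50)); out["strip"]=(rect(s),np.nanmedian(P[s][:,2]))
    s=big(near&(P[...,2]>.036)&(P[...,2]<.062)&(hsv[...,1]<45)&(hsv[...,2]>150))
    out["plate"]=(rect(s),np.nanmedian(P[s][:,2]),s)
    s=big(near&(abs(P[...,2]-.045)<.006)); out["top"]=(rect(s),np.nanmedian(P[s][:,2]))
    return out,P
E
python3 - <<'E'
from h import *
for n in("scene","side"):
    d=dict(np.load(n+"0.npz")); o,P=measure(d); 
    for k in o: print(n,k,o[k][:2], cv2.boxPoints(o[k][0]).round().tolist())
    if n=="scene":
        v,u=np.where(o["plate"][2]); print(u.min(),u.max(),v.min(),v.max())
        c=d["image"][130:330,130:500,::-1]; cv2.imwrite("pics/crop.png",cv2.resize(c,None,fx=2.1,fy=2.1,interpolation=2))
    pot=P[(P[...,2]>.08)&(P[...,2]<.096)&(P[...,1]>.2)&(P[...,1]<.5)&(P[...,0]>.4)&(P[...,0]<.8)]
    print("pot",cv2.minEnclosingCircle(pot[:,:2].astype(np.float32)))
E
```

```text
scene strip (((662.4478149414062, -22.0662841796875), (285.34490966796875, 40.1572151184082), 77.58570861816406), np.float64(0.0704270832073094)) [[612.0, -157.0], [651.0, -166.0], [713.0, 113.0], [674.0, 122.0]]
scene plate (((548.0426025390625, -74.37467956542969), (124.95092010498047, 101.64167022705078), 77.86346435546875), np.float64(0.050579299284260526)) [[485.0, -125.0], [585.0, -146.0], [611.0, -24.0], [511.0, -3.0]]
scene top (((521.0138549804688, -62.102325439453125), (421.5373229980469, 206.93409729003906), 78.67809295654297), np.float64(0.045936731465992975)) [[378.0, -248.0], [581.0, -289.0], [664.0, 124.0], [461.0, 165.0]]
298 350 233 275
pot ((0.6435726881027222, 0.36239108443260193), 0.15217292308807373)
side strip (((650.0340576171875, -88.26129150390625), (422.2928466796875, 38.39320755004883), 78.5210952758789), np.float64(0.06765497537398263)) [[589.0, -291.0], [627.0, -299.0], [711.0, 115.0], [673.0, 122.0]]
side plate (((550.4923095703125, -73.43307495117188), (129.85653686523438, 98.34048461914062), 78.1021728515625), np.float64(0.04783842213230993)) [[489.0, -127.0], [585.0, -147.0], [612.0, -20.0], [516.0, 0.0]]
side top (((537.2110595703125, -65.20448303222656), (423.4042053222656, 237.45684814453125), 77.9250717163086), np.float64(0.0435088582733294)) [[377.0, -247.0], [609.0, -297.0], [698.0, 117.0], [465.0, 167.0]]
pot ((0.6020180583000183, 0.2770161032676697), 0.059451960027217865)
```

View pics/crop.png

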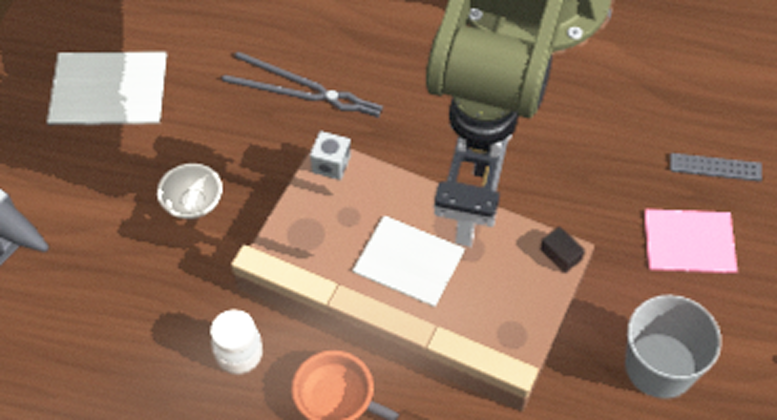

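The crop confirms the small silver-white plate on the slab, between the doming cube at crop (330,155) and the charcoal at (562,248). Next I'll get the plate's corners.

```bash
cat >> h.py <<'E'
YAW=-.203; C=np.array([.543,-.066]); S=np.array([[np.cos(YAW),np.sin(YAW)],[-np.sin(YAW),np.cos(YAW)]])
def slab(p): return (np.atleast_2d(p)[:,:2]-C)@S.T
def world(s): return np.asarray(s)@S+C
def plate(d):
    o,P=measure(d); m=o["plate"][2].astype(np.uint8)
    c=max(cv2.findContours(m,0,cv2.CHAIN_APPROX_NONE)[0],key=len); h=cv2.convexHull(c)
    q=slab(ray(d,c[:,0],.050)); r=cv2.minAreaRect((q*1000).astype(np.float32))
    qc=slab(ray(d,cv2.approxPolyDP(h,4,True)[:,0],.050))*1000
    return r,qc.round(0)
E
python3 - <<'E'
from h import *
for n in("scene","side"):
    d=dict(np.load(n+"0.npz")); r,q=plate(d); print(n,r,q.tolist())
    hsv=cv2.cvtColor(d["image"],cv2.COLOR_RGB2HSV); o,P=measure(d)
    for t,(a,b) in {"charcoal":((0,-.125),(.2,.3)),}.items(): pass
    Q=slab(P.reshape(-1,3)); z=P.reshape(-1,3)[:,2]; m=(Q[:,0]<-.04)&(Q[:,0]>-.14)&(abs(Q[:,1])<.22)&(z>.06)&(z<.1)
    for s in(1,-1):
        k=m&(s*Q[:,1]>.1); print("block",Q[k].min(0).round(3),Q[k].max(0).round(3))
s=monitor.get_state(); print(slab(s["position"]), "target start", world([-.085,-.007]))
E
```

```text
scene ((8.28778076171875, -7.11492919921875), (122.37344360351562, 98.88920593261719), 89.35712432861328) [[-37.0, -67.0], [-38.0, 51.0], [56.0, 53.0], [56.0, -66.0]]
block [-0.11   0.146] [-0.062  0.203]
block [-0.112 -0.194] [-0.06  -0.144]
side ((7.474021911621094, -1.9224929809570312), (125.33929443359375, 97.1209945678711), 89.75269317626953) [[54.0, -63.0], [-37.0, -61.0], [-38.0, 55.0], [52.0, 58.0]]
block [-0.112  0.148] [-0.062  0.204]
block [-0.11 -0.2 ] [-0.061 -0.143]
[[-0.00667342  0.06599974]] target start [ 0.45833412 -0.05571953]
```

Request:
step_arm(targets=[[[-0.011,-0.018,0,0,0.3],[-0.011,-0.018,0,0,0.3],[-0.011,-0.018,0,0,0.3],[-0.011,-0.018,0,0,0.3],[-0.01,-0.019,0,0,0.3]]])

```text
time: 0.52
position: [0.458, -0.0544, 0.2051]
tool_rot: [0.707, 0.707, -0.0, -0.0]
contact_force: [0.7, 0.1, -0.4]
grip_width: 0.0637
grasp_force: 0.0
```

Request:
step_arm(targets=[[[0,0,0,-7,0.3],[0,0,0,-7,0.3],[0,0,0,-7,0.3],[0,0,0,-7,0.3],[0,0,0,-7,0.3]]])

```text
time: 0.93
position: [0.4588, -0.054, 0.2052]
tool_rot: [0.459, 0.888, -0.0, -0.0]
contact_force: [1.0, -0.4, 0.4]
grip_width: 0.0611
grasp_force: 0.0
```

Request:
step_arm(targets=[[[0,0,0,-7,0.3],[0,0,0,-7,0.3],[0,0,0,-7,0.3],[0,0,0,-7,0.3],[0,0,0,-7,0.3]]])

```text
time: 1.35
position: [0.4588, -0.054, 0.2052]
tool_rot: [0.171, 0.985, 0.0, -0.0]
contact_force: [-0.4, -0.2, -0.1]
grip_width: 0.0613
grasp_force: 0.0
```

Request:
step_arm(targets=[[[0,0,0.03,-7,0.3],[0,0,0.03,-1.4,0.3],[0,0,0.035,0,0.3],[0,0,0.03,0,0.3],[0,0,0.02,0,0.3]]])

```text
time: 1.77
position: [0.4576, -0.0537, 0.0576]
tool_rot: [0.101, 0.995, 0.0, -0.002]
contact_force: [0.2, -0.2, -0.2]
grip_width: 0.061
grasp_force: 0.0
```

Request:
step_arm(targets=[[[0,0,0,0,0.3],[0,0,0,0,0.3],[0,0,0,0,0.3],[0,0,0,0,0.3],[0,0,0,0,0.3]]])

```text
time: 2.18
position: [0.4597, -0.0541, 0.0617]
tool_rot: [0.101, 0.995, -0.0, 0.001]
contact_force: [0.1, 0.3, 0.0]
grip_width: 0.0612
grasp_force: 0.0
```

```bash
cat >> h.py <<'E'
def st():
    s=monitor.get_state(); M=R.from_quat(s["tool_rot"]).as_matrix()
    ax=M[:2,1]; a=np.degrees(np.arctan2(*(S@ax)[::-1]))
    f=S@s["contact_force"][:2]
    print("t",round(s["time"],2),"slab",slab(s["position"])[0].round(4),"z",s["position"][2].round(4),"tool-y angle in slab",a.round(2),"F",f.round(1),s["contact_force"][2].round(1),"w",round(s["grip_width"],3))
E
python3 -c "
from h import *
st()
d=get('side'); save(d,'s1.png')"
```

```text
t 2.18 slab [-0.084  -0.0052] z 0.0617 tool-y angle in slab 90.03 F [0.  0.3] 0.0 w 0.061
```

View pics/s1.png

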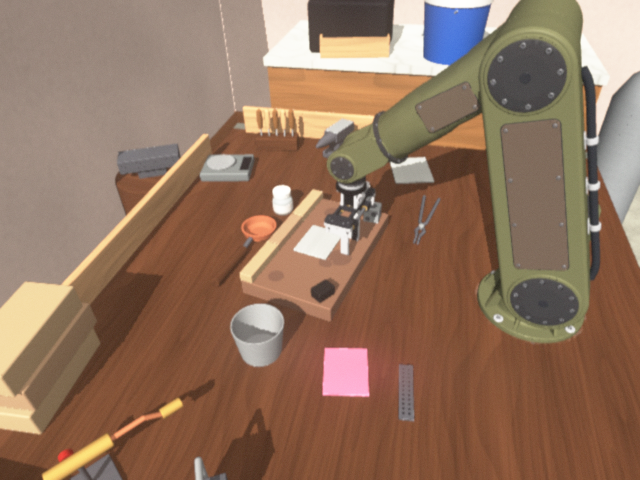

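The side view shows the fingers at (350,240), clear in front of the plate at (318,241). Next: lower to the slab and push.

Request:
step_arm(targets=[[[0,0,0.003,0,0.3],[0,0,0.003,0,0.3],[0,0,0.003,0,0.3],[0,0,0.003,0,0.3],[0,0,0.0025,0,0.3]]])

```text
time: 2.65
position: [0.4589, -0.054, 0.0455]
tool_rot: [0.101, 0.995, 0.0, -0.0]
contact_force: [-0.1, 0.4, -0.1]
grip_width: 0.061
grasp_force: 0.0
```

Request:
step_arm(targets=[[[-0.006,0,0,0,0.3],[-0.006,0,0,0,0.3],[-0.006,0,0,0,0.3],[-0.006,0,0,0,0.3],[-0.006,0,0,0,0.3]]])

```text
time: 3.07
position: [0.489, -0.0602, 0.0459]
tool_rot: [0.101, 0.995, -0.0, 0.0]
contact_force: [-0.5, 0.0, -0.3]
grip_width: 0.0609
grasp_force: 0.0
```

Request:
step_arm(targets=[[[-0.004,0,0,0,0.3],[-0.004,0,0,0,0.3],[-0.004,0,0,0,0.3],[-0.004,0,0,0,0.3],[-0.004,0,0,0,0.3]]])

```text
time: 3.48
position: [0.5075, -0.0639, 0.0458]
tool_rot: [0.101, 0.995, 0.0, -0.001]
contact_force: [-5.2, 1.2, 4.3]
grip_width: 0.0612
grasp_force: 3.0
```

```bash
python3 -c "
from h import *
st()
for n in('scene','side'): print(plate(get(n)))"
```

```text
t 3.48 slab [-0.0352 -0.0051] z 0.0458 tool-y angle in slab 90.03 F [-5.4  0.1] 4.3 w 0.061
(((20.775909423828125, -6.97735595703125), (98.52410125732422, 122.34418487548828), 0.17338211834430695), array([[-23., -66.],
       [-27.,  50.],
       [ 65.,  54.],
       [ 69., -63.]]))
(((13.71609115600586, 11.180164337158203), (111.17285919189453, 98.05455780029297), 0.1548640877008438), array([[ 68.,  51.],
       [ 64., -38.],
       [ 13., -30.],
       [-42.,  31.],
       [-17.,  60.]]))
```

Request:
step_arm(targets=[[[-0.003,0,-0.0007,0,0.3],[-0.003,0,0,0,0.3],[-0.003,0,0,0,0.3],[-0.003,0,0,0,0.3],[-0.003,0,0,0,0.3]]])

```text
time: 4.0
position: [0.5229, -0.0671, 0.0465]
tool_rot: [0.101, 0.995, 0.0, -0.0]
contact_force: [-2.4, -0.2, -1.3]
grip_width: 0.0614
grasp_force: 1.1
```

Request:
step_arm(targets=[[[-0.001,0,0,0,0.3],[-0.001,0,0,0,0.3],[-0.001,0,0,0,0.3],[-0.001,0,0,0,0.3],[-0.001,0,0,0,0.3]]])

```text
time: 4.42
position: [0.5276, -0.0681, 0.0466]
tool_rot: [0.101, 0.995, 0.0, 0.0]
contact_force: [-1.8, 1.1, -1.8]
grip_width: 0.0612
grasp_force: 1.1
```

Request:
step_arm(targets=[[[-0.0006,0,0,0,0.3],[-0.0006,0,0,0,0.3],[-0.0006,0,0,0,0.3],[-0.0006,0,0,0,0.3],[-0.0006,0,0,0,0.3]]])

```text
time: 4.83
position: [0.5294, -0.0684, 0.0464]
tool_rot: [0.101, 0.995, 0.0, -0.002]
contact_force: [-12.9, 3.2, 5.4]
grip_width: 0.0613
grasp_force: 6.6
```

```bash
python3 -c "
from h import *
st()
print(plate(get('scene')))"
```

```text
t 4.83 slab [-0.0128 -0.0051] z 0.0464 tool-y angle in slab 90.04 F [-13.3   0.6] 5.4 w 0.061
(((37.03502655029297, -6.71917724609375), (122.29106903076172, 86.83284759521484), 89.87610626220703), array([[ -1., -65.],
       [ -4.,  48.],
       [ 76.,  53.],
       [ 80., -63.]]))
```

Snug at 13 N. Now back off, rise, go to the plate's far end and turn 90°.

Request:
step_arm(targets=[[[0.003,0,0,0,0.3],[0.007,0,0,0,0.3],[0,0,-0.02,0,0.3],[0,0,-0.02,0,-0.1],[0,0,-0.02,0,-0.1]]])

```text
time: 5.3
position: [0.5206, -0.0667, 0.1076]
tool_rot: [0.101, 0.995, -0.0, 0.0]
contact_force: [-0.4, -0.4, -0.1]
grip_width: 0.0514
grasp_force: 0.0
```

Request:
step_arm(targets=[[[-0.013,-0.019,0,0,-0.1],[-0.013,-0.019,0,0,-0.1],[-0.013,-0.019,0,0,-0.1],[-0.013,-0.019,0,0,-0.1],[-0.013,-0.019,0,0,-0.1]]])

```text
time: 5.72
position: [0.5657, -0.1739, 0.107]
tool_rot: [0.101, 0.995, -0.0, 0.001]
contact_force: [-0.1, 0.6, 0.2]
grip_width: 0.042
grasp_force: 0.0
```

Request:
step_arm(targets=[[[0,0,0,7,-0.1],[0,0,0,7,-0.1],[0,0,0,7,-0.1],[0,0,0,7,-0.1],[0,0,0,7,-0.1]]])

```text
time: 6.13
position: [0.5653, -0.1729, 0.1069]
tool_rot: [0.398, 0.917, 0.0, 0.001]
contact_force: [-0.2, 0.1, 0.5]
grip_width: 0.0422
grasp_force: 0.0
```

Request:
step_arm(targets=[[[0,0,0,7,-0.1],[0,0,0,7,-0.1],[0,0,0,7,-0.1],[0,0,0,7,-0.1],[0,0,0,7,-0.1]]])

```text
time: 6.55
position: [0.5653, -0.1728, 0.107]
tool_rot: [0.656, 0.755, 0.0, 0.001]
contact_force: [0.4, 0.9, 0.2]
grip_width: 0.0424
grasp_force: 0.0
```

Request:
step_arm(targets=[[[0,0,0,7,-0.1],[0,0,0,7,-0.1],[0,0,0,6,-0.1],[0,0,0,0,-0.1],[0,0,0,0,-0.1]]])

```text
time: 6.97
position: [0.5653, -0.1728, 0.1069]
tool_rot: [0.774, 0.633, 0.0, 0.0]
contact_force: [-0.2, -0.8, -0.3]
grip_width: 0.0424
grasp_force: 0.0
```

```bash
python3 -c "
from h import *
st()
d=get('scene');print(plate(d)); save(d,'s2.png')
d=get('side');print(plate(d)); save(d,'s2b.png')
w=get('wrist');save(w,'w2.png');print(plate(w))"
```

```text
t 6.97 slab [ 0.0434 -0.1001] z 0.1069 tool-y angle in slab 0.23 F [-0.1 -0.9] -0.3 w 0.042
(((37.0345344543457, -6.748619079589844), (122.21443939208984, 87.02833557128906), 89.98747253417969), array([[ -0., -68.],
       [ -6.,  50.],
       [ 76.,  53.],
       [ 80., -63.]]))
(((42.63960266113281, -1.8761367797851562), (124.2853775024414, 98.7918930053711), 89.84149932861328), array([[ 92., -62.],
       [ -1., -60.],
       [ -4.,  57.],
       [ 85.,  59.]]))
(((44.716064453125, -8.62185287475586), (118.91907501220703, 94.91919708251953), 89.92564392089844), array([[ 92.,  50.],
       [ 92., -68.],
       [ -2., -67.],
       [ -3.,  51.]]))
```

View pics/w2.png

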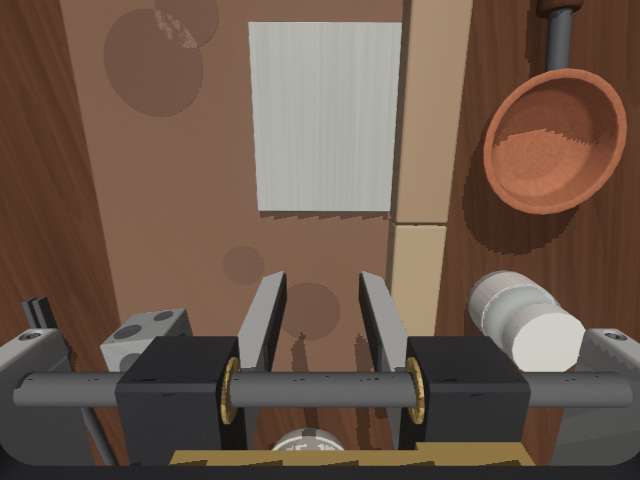

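The wrist view shows the plate (250–400, 22–212) snug along the strip edge at col ~402. The fingers at (270–380, 280) stand clear behind its end. Next: lower and push along the strip.

Request:
step_arm(targets=[[[0,0,0.02,0.2,-0.1],[0,0,0.02,0,-0.1],[0,0,0.012,0,-0.1],[0,0,0.005,0,-0.1],[0,0,0.003,0,-0.1]]])

```text
time: 7.53
position: [0.5651, -0.1728, 0.0461]
tool_rot: [0.776, 0.631, -0.0, -0.0]
contact_force: [-0.4, -0.1, 0.8]
grip_width: 0.0422
grasp_force: 0.0
```

Request:
step_arm(targets=[[[0.004,0,0,0,-0.1],[0.004,0,0,0,-0.1],[0.004,0,0,0,-0.1],[0.003,0,0,0,-0.1],[0.003,0,0,0,-0.1]]])

```text
time: 7.95
position: [0.5693, -0.1547, 0.0472]
tool_rot: [0.776, 0.631, 0.0, 0.0]
contact_force: [0.7, -0.4, 0.3]
grip_width: 0.0423
grasp_force: 0.0
```

Request:
step_arm(targets=[[[0.003,0,0,0,-0.1],[0.003,0,0,0,-0.1],[0.003,0,0,0,-0.1],[0.003,0,0,0,-0.1],[0.003,0,0,0,-0.1]]])

```text
time: 8.37
position: [0.572, -0.1407, 0.0468]
tool_rot: [0.776, 0.631, -0.0, 0.0]
contact_force: [-2.1, -5.2, 2.1]
grip_width: 0.0422
grasp_force: 2.6
```

```bash
python3 -c "
from h import *
st()"
```

```text
t 8.37 slab [ 0.0435 -0.0673] z 0.0468 tool-y angle in slab -0.18 F [-1.  -5.5] 2.1 w 0.042
```

Request:
step_arm(targets=[[[0.006,0.0001,0,0,-0.1],[0.006,0.0001,0,0,-0.1],[0.006,0.0001,0,0,-0.1],[0.006,0.0001,0,0,-0.1],[0.006,0.0001,0,0,-0.1]]])

```text
time: 8.78
position: [0.5782, -0.1117, 0.0468]
tool_rot: [0.776, 0.631, -0.001, 0.0]
contact_force: [-6.1, -7.6, 3.8]
grip_width: 0.042
grasp_force: 4.4
```

Request:
step_arm(targets=[[[0.006,0.0001,0,0,-0.1],[0.006,0.0001,0,0,-0.1],[0.006,0.0001,0,0,-0.1],[0.006,0.0001,0,0,-0.1],[0.006,0.0001,0,0,-0.1]]])

```text
time: 9.2
position: [0.5844, -0.0828, 0.0467]
tool_rot: [0.776, 0.631, -0.001, -0.0]
contact_force: [-9.1, -11.2, 4.6]
grip_width: 0.0422
grasp_force: 6.2
```

```bash
python3 -c "
from h import *
st()
for n in('side','wrist'): print(plate(get(n)))"
```

```text
t 9.2 slab [ 0.044  -0.0081] z 0.0467 tool-y angle in slab -0.18 F [ -6.6 -12.8] 4.6 w 0.042
(((43.08728790283203, 59.280120849609375), (98.61468505859375, 140.12445068359375), 0.04985926300287247), array([[ -1.,   8.],
       [ -6., 124.],
       [ 87., 126.],
       [ 90.,   9.],
       [ 22., -11.]]))
(((44.92736053466797, 61.323387145996094), (118.56480407714844, 94.66835021972656), 89.79705047607422), array([[ 92., 120.],
       [ 91.,   2.],
       [ -2.,   2.],
       [ -2., 121.]]))
```

Request:
step_arm(targets=[[[0.006,-0.0001,0,0,-0.1],[0.006,-0.0001,0,0,-0.1],[0.006,-0.0001,0,0,-0.1],[0.006,0,0,0,-0.1],[0.006,0,0,0,-0.1]]])

```text
time: 9.72
position: [0.5908, -0.0528, 0.0467]
tool_rot: [0.776, 0.631, -0.001, 0.0]
contact_force: [-2.9, -6.5, 2.4]
grip_width: 0.0425
grasp_force: 3.4
```

Request:
step_arm(targets=[[[0.006,0,0,0,-0.1],[0.006,0,0,0,-0.1],[0.006,0,0,0,-0.1],[0.006,0,0,0,-0.1],[0.006,0,0,0,-0.1]]])

```text
time: 10.13
position: [0.5969, -0.0234, 0.0467]
tool_rot: [0.776, 0.631, -0.001, -0.0]
contact_force: [-3.2, -6.2, 3.2]
grip_width: 0.0421
grasp_force: 3.5
```

Request:
step_arm(targets=[[[0.006,0,0,0,-0.1],[0.006,0,0,0,-0.1],[0.006,0,0,0,-0.1],[0.006,0,0,0,-0.1],[0.006,0,0,0,-0.1]]])

```text
time: 10.55
position: [0.603, 0.0059, 0.0467]
tool_rot: [0.776, 0.631, -0.001, 0.0]
contact_force: [-4.2, -7.1, 3.0]
grip_width: 0.0424
grasp_force: 3.6
```

Request:
step_arm(targets=[[[0.004,0,0,0,-0.1],[0.004,0,0,0,-0.1],[0.003,0,0,0,-0.1],[0,0,0,0,-0.1],[0,0,0,0,-0.1]]])

```text
time: 10.97
position: [0.6054, 0.0171, 0.0466]
tool_rot: [0.776, 0.631, -0.0, -0.0]
contact_force: [-2.3, -1.8, 2.4]
grip_width: 0.0425
grasp_force: 1.4
```

```bash
python3 -c "
from h import *
st()
for n in('scene','side','wrist'):
    d=get(n); save(d,n+'3.png'); print(n,plate(d))
    o,P=measure(d); print([slab(cv2.boxPoints(o[k][0])/1000).round(3).tolist() for k in('top','strip')])
"
```

```text
t 10.97 slab [0.0444 0.094 ] z 0.0466 tool-y angle in slab -0.16 F [-1.8 -2.2] 2.4 w 0.042
scene (((42.13555908203125, 168.23146057128906), (114.06322479248047, 95.9133529663086), 89.41972351074219), array([[ -3., 112.],
       [ -3., 221.],
       [ 87., 224.],
       [ 81., 120.]]))
[[[-0.127, -0.209], [0.079, -0.21], [0.081, 0.045], [-0.125, 0.046]], [[0.086, -0.111], [0.127, -0.111], [0.129, 0.209], [0.089, 0.21]]]
side (((43.01063537597656, 160.02499389648438), (136.84893798828125, 98.16515350341797), 89.71517944335938), array([[ -1., 110.],
       [ -6., 225.],
       [ 86., 227.],
       [ 79.,  97.],
       [ 17.,  92.]]))
[[[-0.124, -0.212], [0.125, -0.212], [0.126, 0.227], [-0.123, 0.227]], [[0.091, 0.042], [0.13, 0.042], [0.13, 0.211], [0.091, 0.211]]]
wrist (((45.17032241821289, 162.6394500732422), (117.90476989746094, 94.6939926147461), 89.79856872558594), array([[ 92., 221.],
       [ 92., 104.],
       [ -2., 104.],
       [ -2., 222.]]))
[[[-0.122, 0.032], [0.094, 0.031], [0.094, 0.222], [-0.121, 0.223]], [[0.093, 0.071], [0.129, 0.071], [0.128, 0.207], [0.093, 0.207]]]
```

View pics/wrist3.png

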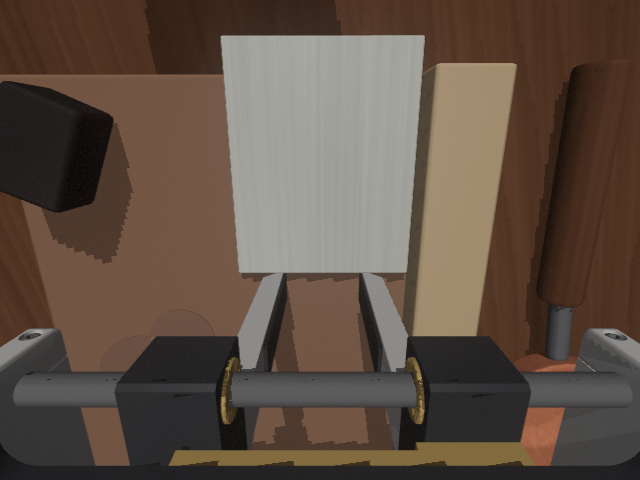

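The wrist view shows the plate's far edge at row 37, the slab's end edge at row 74 (cols 30–220) and the plate's near edge at row 272. I'll work out the overhang from these directly.

```bash
python3 -c "
from h import *
w=get('wrist')
e=slab(ray(w,[[120,74],[205,74]],.045)); f=slab(ray(w,[[230,37],[415,37]],.05)); n=slab(ray(w,[[245,272],[400,272]],.05))
s=slab(ray(w,[[438,66],[510,66]],.07))
print(e,f,n,s)"
```

```text
[[-0.05442983  0.20664747]
 [-0.01245992  0.20647882]] [[0.0024432  0.22132027]
 [0.0887168  0.22096743]] [[0.0011851  0.10323308]
 [0.08909466 0.10292074]] [[0.0943263  0.20499445]
 [0.1247298  0.2048718 ]]
```

Overhang is about 14.5 mm, so push 10.5 mm more.

Request:
step_arm(targets=[[[0.003,0,0,0,-0.1],[0.003,0,0,0,-0.1],[0.003,0,0,0,-0.1],[0.002,0,0,0,-0.1],[0,0,0,0,-0.1]]])

```text
time: 11.58
position: [0.6078, 0.0277, 0.0466]
tool_rot: [0.776, 0.631, -0.0, 0.0]
contact_force: [-3.0, -3.2, 1.4]
grip_width: 0.0425
grasp_force: 1.8
```

Request:
step_arm(targets=[[[-0.003,0,0,0,-0.1],[-0.006,0,0,0,-0.1],[-0.01,0,0,0,-0.1],[-0.01,0,-0.01,0,-0.1],[0,0,-0.02,0,-0.1]]])

```text
time: 12.0
position: [0.6004, -0.0028, 0.0754]
tool_rot: [0.777, 0.63, -0.001, -0.001]
contact_force: [-0.3, -1.0, 0.3]
grip_width: 0.0423
grasp_force: 0.0
```

Request:
step_arm(targets=[[[0,0,-0.02,0,-0.1],[0,0,-0.02,0,-0.1],[0,0,-0.01,0,-0.1],[0,0,0,0,-0.1],[0,0,0,0,-0.1]]])

```text
time: 12.42
position: [0.6019, -0.0011, 0.1266]
tool_rot: [0.776, 0.631, 0.0, 0.0]
contact_force: [-0.3, 0.0, -1.2]
grip_width: 0.0421
grasp_force: 0.0
```

```bash
python3 -c "
from h import *
st()
for n in('scene','side','wrist'):
    d=get(n); save(d,n+'4.png'); print(n,plate(d))
    o,P=measure(d); print(o['plate'][1],[slab(cv2.boxPoints(o[k][0])/1000).round(3).tolist() for k in('strip',)])
"
```

```text
t 12.42 slab [0.0446 0.0754] z 0.1266 tool-y angle in slab -0.19 F [-0.3 -0.1] -1.2 w 0.042
scene (((42.70472717285156, 175.34698486328125), (121.32714080810547, 96.90420532226562), 89.69309997558594), array([[ -4., 121.],
       [ -5., 232.],
       [ 88., 235.],
       [ 81., 120.]]))
0.0511387880366565 [[[0.088, -0.21], [0.127, -0.21], [0.129, 0.209], [0.09, 0.21]]]
side (((42.94297409057617, 178.35714721679688), (121.75822448730469, 98.3549575805664), 89.89935302734375), array([[ 91., 119.],
       [  0., 118.],
       [ -2., 237.],
       [ 87., 239.]]))
0.04819916664365981 [[[0.091, -0.083], [0.129, -0.083], [0.129, 0.212], [0.09, 0.212]]]
wrist (((45.294517517089844, 173.42506408691406), (118.92736053466797, 95.31398010253906), 89.80086517333984), array([[ 92., 233.],
       [ 92., 114.],
       [ -2., 114.],
       [ -2., 233.]]))
0.049932169670822035 [[[0.092, 0.005], [0.128, 0.005], [0.129, 0.207], [0.093, 0.207]]]
```

View pics/wrist4.png

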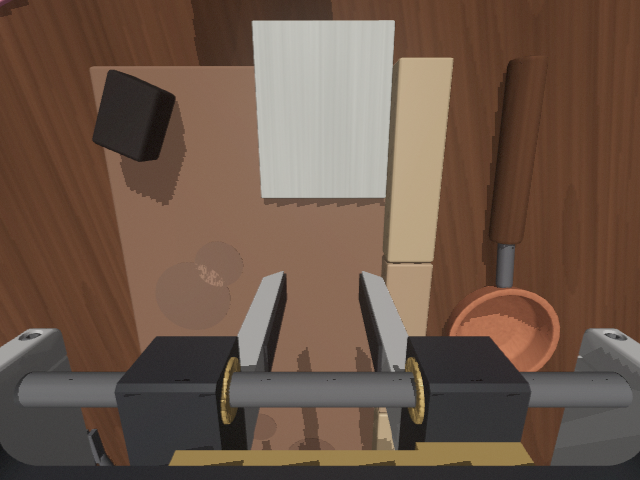

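The wrist view shows the plate (253–393, 22–198) flush with the strip edge at col ~393, past the slab's end at row 67. All three cameras, taken relative to the slab's end, put its centre at y ≈ 0.176. That is within tolerance, and the robot is clear.

```bash
python3 -c "
from station import close_job
print(close_job())"
```

```text
the job is handed in; nothing more can be done
None
```

The job is handed in: by the cameras, the plate lies flat and snug against the strip with about 26 mm over the quench-pot end, and the fingers are clear; `close_job` gave no verdict back.

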